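# Find the stamped rivet crate and push it to the dispatch rail

## Task

One of the two small wooden crates bears a stamp underneath: tip each of them over towards the robot so that it lies on its side with its underside showing, facing away from the robot. Then push the stamped one, lying as it is, squarely up against the steel dispatch rail, and leave the other lying about where it fell. Do it all by pushing with the fingers: never lift or carry a crate, and do not disturb the other things on the bench.

Things in the scene. Friction and masses are not known exactly. Their poses are not given: they have to be found in the camera images.
- crate_stamped: Closed wooden crate, 70 mm deep (x) x 110 wide (y) x 110 tall (z), 0.35 to 0.7 kg; origin: centre of its underside. It starts upright, x pointing away from the robot within 0.2 rad. It has the stamp: a dark burnt ring, 60 mm across, with a bar through it, mid-underside; else the two look alike. Tipped, it lies with x up, z to the robot, origin 35 mm up, and is 70 mm high.
- crate_plain: Closed wooden crate, 70 mm deep (x) x 110 wide (y) x 110 tall (z), 0.35 to 0.7 kg; origin: centre of its underside. It starts upright, x pointing away from the robot within 0.2 rad. The other one: underside bare wood. Tipped, it lies as the stamped one does.
- crate_stamped_edge (a point): Middle of crate_stamped's lower near edge, 35 mm nearer the robot than the origin. Pushed towards the robot high on its far face (90 mm up), the crate tips over this edge rather than slides, balances at about 32 degrees and then falls by itself; the edge stays on the bench and the lying crate reaches 110 mm from it towards the robot.
- crate_plain_edge (a point): The same point of crate_plain.
- rail: Dispatch line: fixed steel angle rail beyond the crates, 600 mm long (y), 30 mm high. Its x points away from the robot (within 0.1 rad of straight ahead); origin at the middle of the flat upright face on the robot's side, at bench height. Crates are pushed against this face.
- tub: Red plastic tub with white lid, 98 x 93 x 74 mm, standing between the crates, on the robot's side of the rail; origin under its centre. Bystander.
- jar: Closed jar, 60 mm across, 85 mm tall, in the middle, nearer the robot than the tub; origin under its centre. Bystander.
- hammer: Hammer, 300 mm long, lying on the robot's right of the crates, head away from the robot. Bystander.
- mug: Blue mug, 80 mm across, 90 mm tall, on the left by the rail; origin under its centre. Bystander.
- offcut: Steel bar offcut, 120 x 40 x 40 mm, lying on the left; origin under its centre. Bystander.
- collar: Steel ring, 60 mm across, 25 mm high, on the left of the crates; origin under its centre. Bystander.
Mind the look-alikes: they are no part of the job. What is shaped like the crate_stamped but green, orange or yellow is not meant.

How it is judged:
On the way, in this order (a step that is already met when the one before it is completed fails the run):
1. one of the crates lies tipped over towards the robot ((((angle between crate_stamped's own x axis and vertical below 0.2 rad and angle between crate_stamped's own z axis and vertical above 1.35 rad) and linear speed of crate_stamped below 0.03 m/s) or ((angle between crate_plain's own x axis and vertical below 0.2 rad and angle between crate_plain's own z axis and vertical above 1.35 rad) and linear speed of crate_plain below 0.03 m/s))), for 0.2 s.
2. both crates lie tipped over towards the robot (angle between each of crate_stamped, crate_plain's own x axis and vertical below 0.2 rad and angle between each of crate_stamped, crate_plain's own z axis and vertical above 1.35 rad and linear speed of each of crate_stamped, crate_plain below 0.03 m/s), for 0.2 s.
3. the stamped crate lies squarely against the dispatch rail (x of crate_stamped in the frame of rail between -0.012 and 0.006 m and y of crate_stamped in the frame of rail between -0.27 and 0.27 m and angle between the z axis of crate_stamped and the x axis of rail, either way round below 0.14 rad and angle between crate_stamped's own x axis and vertical below 0.2 rad and angle between crate_stamped's own z axis and vertical above 1.35 rad), for 0.2 s.
At the end, for the whole second after the job is handed in: The stamped crate lies on its near side, at rest, its underside within 12 mm of the rail's face, square to it within 0.14 rad and within 270 mm of its middle; the plain crate lies tipped over at rest, under 130 mm from its start and over 30 mm short of the rail (all of step 3 and linear speed of each of crate_stamped, crate_plain below 0.03 m/s and angle between crate_plain's own x axis and vertical below 0.2 rad and angle between crate_plain's own z axis and vertical above 1.35 rad and distance of crate_plain from where it was at the start of the episode below 0.13 m and x of crate_plain in the frame of rail below -0.03 m); the robot touches nothing.
It fails at once if a crate is lifted or carried: its lower near edge comes more than 25 mm off the bench (height (world z) of any of crate_stamped_edge, crate_plain_edge above 0.025 m).
It fails at once if a bystander is moved more than 30 mm (distance of any of tub, jar, hammer, mug, offcut, collar from where it was at the start of the episode above 0.03 m).
It also fails if it takes over 64 s, if anything falls off the work surface, if the arm or the gripper's body presses on something with over 40 N, if the wrist force passes 120 N, or if a joint passes its speed limit or range.

## Robot

A 7-joint arm with a two-finger parallel gripper is mounted at the origin on the work surface. World frame = base frame: x ahead of the robot, y to its left, z up, the work surface at z = 0. Lengths are in m, angles in rad, forces in N, time in s.
With the tool pointing down it reaches from about 0.425 to 0.825 m from the base axis. Payload 3.6 kg.
Tool frame: the origin (TCP) lies at the very end of the fingers, on their centre line; the grasp point (between the pads) lies 19 mm behind it; z points along the fingers, y is the direction in which the jaws open and shut (so a half turn about z gives the same grasp; the last joint's range is limited). The gripper opens to 85 mm and grips with 20 to 120 N. Pads are 22 mm wide; open, the fingers measure 114 mm over their backs; the gripper's body (76 mm by 85 mm) begins 54 mm behind the grasp point. The pads swing forward as they close: fully open they stand 13 mm farther back than shut.
Start: joints at [1.145, 0.615, -0.013, 1.423, 0.008, 1.103, -0.04], TCP at [0.252, -0.599, 0.231] pointing down, gripper open.
Joint ranges: [-3.12, 3.12], [-0.3, 2.06], [-1.34, 1.32], [0.26, 2.42], [-1.36, 4.5], [0.01, 1.98], [-2.84, 2.84]. Speed limits (rad/s): [2.79, 2.79, 3.14, 3.14, 3.14, 3.14, 3.14].

## Interface

Orientations are given as a unit quaternion [w, x, y, z].
In Python, from rig import arm gives the robot as it stands. The module is installed in compiled form; this text tells all that it offers.
- The arm moves only by the tool apply_moves, never from a script. Its argument "increments" is a list of rows, each a list of 6 numbers: the shift along the tool's x, y, z in mm, then the turn, a rotation vector about the tool's x, y, z in degrees. A call has 1 to 20 rows; each row is the pose to reach, as a shift and turn from the pose commanded when the call began, along the tool's axes at that moment; what a row does not reach only later rows make up. A row lasts 1/12 s, in which the tool goes at most 41.7 mm and 7.16 degrees, less where a joint would pass 70% of its speed; a pose out of reach is approached as far as the arm can. A call with a gripper value outside its range is refused whole. "gripper" is the gripper command: -1 is fully open, 1 is shut, values between are in proportion, set as the call begins (left out, the last holds). The fingers move at their own pace and stop on an object; the grip force is fixed at half the most. Time passes only in rows, so rows that repeat a pose let the fingers close. It gives the time, the measured TCP pose, the force and the opening at its end, in the units of the state.
- arm.get_obs(): the state, without advancing time (a new reading comes with each control period).
- arm.get_image(name): name is "scene" or "top" or "wrist"; returns a dict with "color" (384x512x3 uint8, red, green, blue), "fx", "fy", "cx", "cy" (pixels), "distortion" ([k1, k2, p1, p2, k3] as OpenCV has them; the pictures are not rectified), "rvec" (rotation vector, rad) and "tvec" (3), from world to camera coordinates, as OpenCV has them. Camera axes: x right, y down, z forward; pixel columns grow to the right and rows downward; lengths in m; the calibration is good to about 2 mm. A picture is of the moment at which its call begins. There is no depth.
- arm.job_done(): hands the job in, once; it reports no verdict.
Trained networks look in the newest picture that a camera, given by its name, has taken for a name from the list of things; names that differ only in an ending like _2 or _b are one class to them, and where a whole thing is asked for, a point or a joint stands for the part that bears it (a point fixed in the world has none). Each returns a list of dicts, best first, with "conf" (0 to 1); they miss things now and then, are a little off and sometimes report something else, mostly with a low value. They report only what shows in the picture. A call takes as long as a camera call. They do not tell look-alikes from the thing itself.
- arm.look_for(camera, name): "at" ([column, row] in pixels, amid what is visible of it).
- arm.cut_out(camera, name): "region" (384x512 bool, what is visible of it) and "at" ([column, row] in pixels, amid what is visible of it).
The state is a dict: "t": time; "qpos": joint angles; "qvel": joint speeds; "joint_torque": joint torques, N m; "tcp_pos": TCP position; "tool_rot": TCP orientation; "force": force on the tool from outside, world axes, zero at the start; "wrist_torque": the same for the moment, N m; "grip_width": finger opening in m.
Only numpy, scipy, OpenCV 4.12 (cv2) and the standard library are available. Lean on these libraries where they do the work, as an engineer would, in place of code of your own. Each camera call takes 0.05 s, during which the arm holds its last target.

## Working session

There is one attempt and no reset: what is moved stays moved. The work goes in short steps, Python scripts to look and compute and a tool call to move; the robot and the scene stay as the last step left them, time stands still between calls to the robot, and variables do not carry over. Pictures are saved under pics/ and viewed, and the job is handed in when it is done.

Besides the shell and the picture viewer there is one more tool, called after "Request:" as name([rows], argument=value, ...), one row to a line, values as JSON. apply_moves: Moves the arm, as the interface text tells. Its arguments: {"type":"object","properties":{"increments":{"type":"array"},"gripper":{"type":"number"}},"required":["increments"]}

```bash
mkdir -p pics; ls; cat > h.py <<'E'
import numpy as np, cv2
from rig import arm
def snap(name,fn,scale=None,crop=None):
    im=arm.get_image(name); c=im["color"][:,:,::-1].copy()
    if crop: c=c[crop[1]:crop[3],crop[0]:crop[2]]
    if scale: c=cv2.resize(c,None,fx=scale,fy=scale,interpolation=cv2.INTER_CUBIC)
    cv2.imwrite("pics/"+fn,c); return im
def K(im): return np.array([[im["fx"],0,im["cx"]],[0,im["fy"],im["cy"]],[0,0,1.]])
def ray(im,px):
    p=cv2.undistortPoints(np.array([[px]],float),K(im),np.array(im["distortion"],float))[0,0]
    R,_=cv2.Rodrigues(np.array(im["rvec"],float)); t=np.array(im["tvec"],float).reshape(3)
    return -R.T@t, R.T@np.array([p[0],p[1],1.])
def onz(im,px,z=0.):
    o,d=ray(im,px); return o+d*(z-o[2])/d[2]
def proj(im,P):
    p,_=cv2.projectPoints(np.array(P,float).reshape(-1,3),np.array(im["rvec"],float),np.array(im["tvec"],float),K(im),np.array(im["distortion"],float)); return p[:,0]
E
python3 - <<'E'
from h import *
a=snap("scene","s0.png",1.5); b=snap("top","t0.png",1.5); c=snap("wrist","w0.png")
for im in (a,b,c): print(ray(im,(256,192)))
o=arm.get_obs(); print(o["t"],o["tcp_pos"],o["tool_rot"],o["force"],o["grip_width"])
for cam,im in (("scene",a),("top",b)):
  for n in ("crate_stamped","rail","tub","jar","hammer","mug","offcut","collar"):
    for r in arm.look_for(cam,n)[:4]: print(cam,n,np.round(r["at"]),round(r["conf"],2),np.round(onz(im,r["at"],0.0),3))
E
```

```text
pics
(array([1.48813976, 0.02702848, 1.23627134]), array([-0.64406286, -0.02400453, -0.76460025]))
(array([0.29899065, 0.02527284, 1.27193005]), array([ 0.14085046, -0.00574925, -0.9900924 ]))
(array([ 0.32390133, -0.5693366 ,  0.37359352]), array([-0.28438815, -0.11015273, -0.95239142]))
0.15 [ 0.25220653 -0.59845177  0.23041531] [-9.57713851e-04  9.80169571e-01  1.98158142e-01 -2.14273927e-04] [ 0.14207978 -0.73961528 -0.47930726] 0.08537352753059176
scene crate_stamped [264. 161.] 0.97 [0.296 0.015 0.   ]
scene crate_stamped [317. 160.] 0.95 [0.291 0.21  0.   ]
scene crate_stamped [312. 222.] 0.78 [0.572 0.176 0.   ]
scene crate_stamped [345. 130.] 0.78 [0.126 0.329 0.   ]
scene rail [270. 266.] 0.8 [0.74  0.039 0.   ]
scene tub [256. 218.] 0.56 [ 0.558 -0.009  0.   ]
scene tub [357. 177.] 0.53 [0.37  0.346 0.   ]
scene jar [254. 192.] 0.96 [ 0.445 -0.017  0.   ]
scene hammer [145. 218.] 0.71 [ 0.564 -0.378  0.   ]
scene hammer [265. 268.] 0.67 [0.75  0.023 0.   ]
scene mug [385. 229.] 0.73 [0.597 0.411 0.   ]
scene mug [147. 217.] 0.16 [ 0.561 -0.373  0.   ]
scene offcut [358. 177.] 0.65 [0.369 0.349 0.   ]
scene offcut [385. 230.] 0.3 [0.6   0.411 0.   ]
scene collar [364. 217.] 0.57 [0.55  0.349 0.   ]
top crate_stamped [256. 235.] 0.7 [0.345 0.018 0.   ]
top crate_stamped [207. 146.] 0.69 [0.627 0.175 0.   ]
top crate_stamped [193. 240.] 0.68 [0.328 0.211 0.   ]
top crate_stamped [151. 283.] 0.61 [0.198 0.336 0.   ]
top rail [250. 111.] 0.73 [0.745 0.04  0.   ]
top tub [265. 152.] 0.79 [ 0.61  -0.009  0.   ]
top tub [210. 149.] 0.64 [0.618 0.166 0.   ]
top jar [267. 187.] 0.92 [ 0.496 -0.016  0.   ]
top hammer [381. 171.] 0.56 [ 0.551 -0.378  0.   ]
top offcut [151. 219.] 0.89 [0.392 0.343 0.   ]
top collar [151. 166.] 0.64 [0.559 0.351 0.   ]
```

View pics/s0.png

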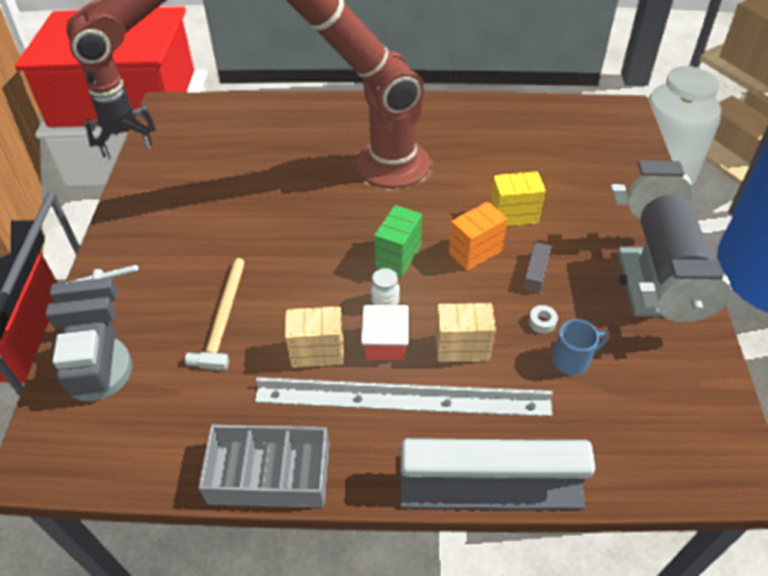

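View pics/t0.png

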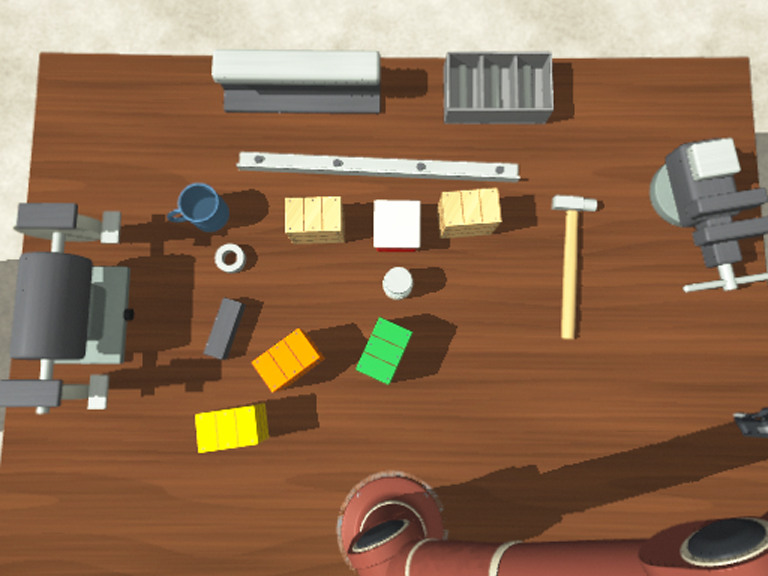

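Candidates (640-scale pixels ÷1.5, scene view): wooden crates at (209,224) and (310,221). The look-alikes are green (265,160), orange (318,157) and yellow (345,132), which I exclude by colour. Next I'll crop in to check and fit poses.

```bash
cat >> h.py <<'E'
from scipy.optimize import minimize
def box(x,y,yaw,lo,hi):
    c=np.array([[a,b,d] for a in (lo[0],hi[0]) for b in (lo[1],hi[1]) for d in (lo[2],hi[2])],float)
    s,k=np.sin(yaw),np.cos(yaw)
    return np.c_[x+k*c[:,0]-s*c[:,1], y+s*c[:,0]+k*c[:,1], c[:,2]]
UP=((-.035,-.055,0),(.035,.055,.11)); LIE=((-.11,-.055,0),(0,.055,.07))
def woodmask(im):
    hsv=cv2.cvtColor(im["color"],cv2.COLOR_RGB2HSV)
    return cv2.inRange(hsv,(12,50,110),(26,190,255))>0
def fit(ims,masks,x0,dims,S=4):
    def cost(p):
        tot=0
        for im,m in zip(ims,masks):
            h=cv2.convexHull(proj(im,box(*p,*dims)).astype(np.float32))[:,0]
            big=np.zeros((384,512),np.uint8)
            cv2.fillConvexPoly(big,np.round(h*16).astype(np.int32),255,cv2.LINE_AA,4)
            b=big/255.; tot+=1-np.minimum(b,m).sum()/np.maximum(b,m).sum()
        return tot
    best=None
    for yw in (-.12,0,.12):
        s=np.array([[*x0,yw]]*4)+np.array([[0,0,0],[.03,0,0],[0,.03,0],[0,0,.15]])
        r=minimize(cost,[*x0,yw],method="Nelder-Mead",options=dict(initial_simplex=s,xatol=1e-4,fatol=1e-5))
        if best is None or r.fun<best.fun: best=r
    return best.x,best.fun
def cratemask(im,x0,dims,pad=14):
    h=cv2.convexHull(proj(im,box(*x0,0,*dims)).astype(np.float32))
    r=np.zeros((384,512),np.uint8); cv2.fillConvexPoly(r,h.astype(np.int32),1); r=cv2.dilate(r,np.ones((2*pad+1,)*2))
    m=(woodmask(im)&(r>0)).astype(np.uint8); 
    m=cv2.morphologyEx(m,cv2.MORPH_CLOSE,np.ones((3,3)))
    return m.astype(float)
E
python3 - <<'E'
from h import *
a=arm.get_image("scene"); b=arm.get_image("top")
np.save("calib.npy",np.array([{k:v for k,v in i.items()} for i in (a,b)],dtype=object),allow_pickle=True)
for n,x0 in (("L",(.6,.175)),("R",(.6,-.18))):
    ms=[cratemask(i,x0,UP) for i in (a,b)]
    p,f=fit((a,b),ms,x0,UP); print(n,np.round(p,4),round(f,3),[m.sum() for m in ms])
    for i,nm in ((a,"scene"),(b,"top")):
        q,f=fit((i,),[cratemask(i,x0,UP)],x0,UP); print("  ",nm,np.round(q,4),round(f,3))
    for i,nm in ((a,"sc"),(b,"tp")):
        c=i["color"][:,:,::-1].copy(); c=cv2.resize(c,None,fx=6,fy=6)
        q=proj(i,box(*p,*UP))
        for u in range(8):
            for v in range(u):
                if bin(u^v).count("1")==1: cv2.line(c,tuple(int(z) for z in q[u]*6+3),tuple(int(z) for z in q[v]*6+3),(255,0,255),1)
        m=q.mean(0)*6; X,Y=int(m[0]),int(m[1]); cv2.imwrite(f"pics/fit_{n}_{nm}.png",c[max(0,Y-200):Y+200,X-200:X+200])
import glob
cs=[cv2.imread(f"pics/fit_{n}_{k}.png") for n in "LR" for k in ("sc","tp")]
cv2.imwrite("pics/fits.png",cv2.resize(np.vstack([np.hstack(cs[:2]),np.hstack(cs[2:])]),(600,600)))
cv2.imwrite("pics/fits2.png",cv2.resize(a["color"][225:290,150:390,::-1],None,fx=3.3,fy=3.3))
cv2.imwrite("pics/fits3.png",cv2.resize(b["color"][90:170,140:360,::-1],None,fx=3.6,fy=3.6))
E
```

```text
L [0.5565 0.2055 0.0662] 1.288 [np.float64(3718.0), np.float64(3192.0)]
   scene [0.6355 0.1949 0.4084] 0.596
   top [0.5564 0.2155 0.0098] 0.639
R [ 0.5544 -0.1834 -0.1557] 1.253 [np.float64(3579.0), np.float64(2940.0)]
   scene [ 0.6012 -0.1619 -0.3861] 0.637
   top [ 0.557  -0.1776  0.0058] 0.599
```

View pics/fits.png

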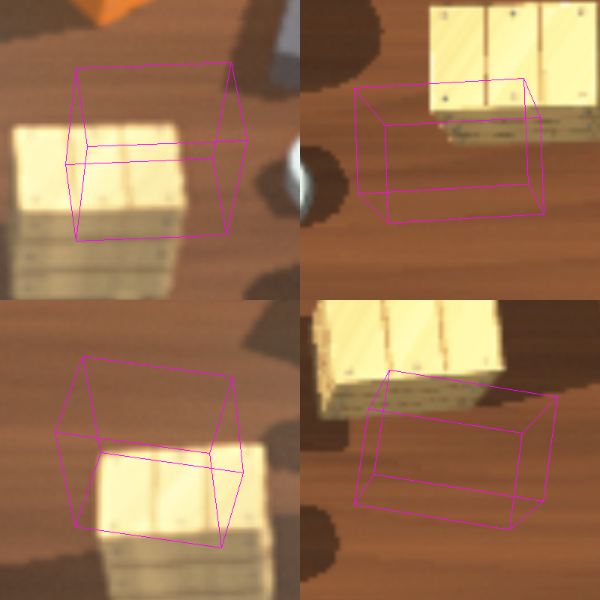

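View pics/fits2.png

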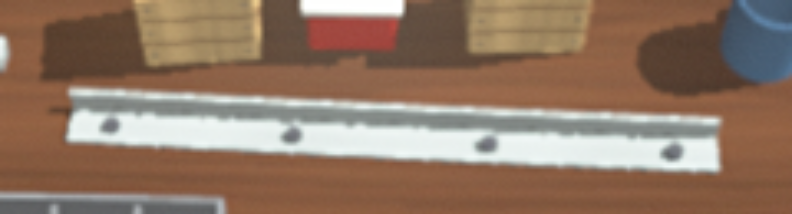

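View pics/fits3.png

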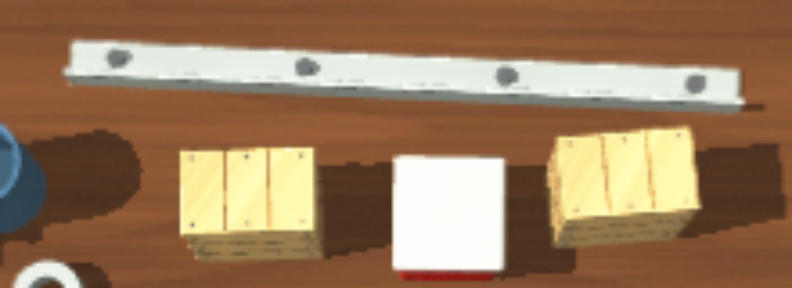

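```bash
python3 - <<'E'
from h import *
a,b=np.load("calib.npy",allow_pickle=True)
T=lambda p:((p[0]+.5)/3.6-.5+140,(p[1]+.5)/3.6-.5+90)
S=lambda p:((p[0]+.5)/3.3-.5+150,(p[1]+.5)/3.3-.5+225)
for n,c in (("L",[(180,152),(314,148),(316,228),(181,234)]),("R",[(556,138),(690,127),(698,208),(560,222)])):
    P=np.array([onz(b,T(q),.11) for q in c]); print(n,np.round(P,3).tolist(),P.mean(0).round(4))
    e=P[0]+P[3]-P[1]-P[2]; print(" yaw from y-edge",np.arctan2(-e[0],e[1]), "x-edge",np.arctan2(*(P[0]+P[1]-P[2]-P[3])[[1,0]]))
for nm,(p,q),z in (("top z.03",((66,70),(742,100)),.03),("bot",((68,84),(742,109)),0)):
    A,B=onz(b,T(p),z),onz(b,T(q),z); print("rail",nm,A.round(4),B.round(4),np.arctan2(-(A-B)[0],(A-B)[1]),np.linalg.norm(A-B))
A,B=onz(a,S((69,88)),.03),onz(a,S((719,119)),.03); print("rail scene top edge",A.round(4),B.round(4),np.arctan2(-(B-A)[0],(B-A)[1]))
hs=[cv2.cvtColor(i["color"],cv2.COLOR_RGB2HSV) for i in (a,b)]
print(hs[0][222,209],hs[0][236,209],hs[0][250,209], hs[1][145,210],hs[1][159,210],hs[1][180,210])
# bystanders
for nm,i,px,z in (("tub top",b,T((449,214)),.074),):
    print(nm,onz(i,px,z).round(3))
for n in ("jar","collar","mug","hammer","tub"):
    for r in arm.look_for("top",n)[:2]: print(n,round(r["conf"],2),onz(b,r["at"],.08).round(3))
# green/orange top corners (t0 pixels /1.5)
for nm,cs in (("orange",[(251,361),(302,329),(322,354),(272,391)]),("green",[(381,318),(411,331),(388,384),(357,370)])):
    print(nm,[onz(b,((x+.5)/1.5-.5,(y+.5)/1.5-.5),.09)[:2].round(3).tolist() for x,y in cs])
E
```

```text
L [[0.642, 0.215, 0.11], [0.646, 0.106, 0.11], [0.579, 0.103, 0.11], [0.573, 0.212, 0.11]] [0.6098 0.1591 0.11  ]
 yaw from y-edge 0.04785913172429875 x-edge 0.04223088232059926
R [[0.656, -0.092, 0.11], [0.666, -0.202, 0.11], [0.598, -0.207, 0.11], [0.586, -0.095, 0.11]] [ 0.6265 -0.1494  0.11  ]
 yaw from y-edge 0.10138388790492806 x-edge 0.05802862569844778
rail top z.03 [0.7384 0.3307 0.03  ] [ 0.7163 -0.2639  0.03  ] -0.037265055792623326 0.5949503841529605
rail bot [0.736  0.3357 0.    ] [ 0.718  -0.2707  0.    ] -0.02969858335711927 0.6066535927790484
rail scene top edge [ 0.714  -0.2671  0.03  ] [0.7378 0.3322 0.03  ] -0.03964264783513971
[ 24  78 253] [ 19 100 155] [ 12 128 139] [ 27  88 254] [ 18 130 147] [ 12 158 140]
tub top [ 0.601 -0.006  0.074]
jar 0.56 [ 0.468 -0.009  0.08 ]
collar 0.66 [0.542 0.333 0.08 ]
mug 0.69 [0.63  0.377 0.08 ]
hammer 0.72 [ 0.54  -0.349  0.08 ]
tub 0.55 [ 0.598 -0.001  0.08 ]
orange [[0.324, 0.273], [0.386, 0.177], [0.339, 0.137], [0.268, 0.23]]
green [[0.409, 0.024], [0.384, -0.034], [0.283, 0.01], [0.309, 0.069]]
```

The rows in the fits3 crop put the plain wood tops at about (247,190) and (627,175), with the rail running beyond them. Crate centres are L (0.610, 0.159), yaw 0.045, and R (0.627, -0.149), yaw about 0.08. The rail face is near x 0.72–0.735, yaw -0.036.

```bash
cat > go.py <<'E'
import sys; from h import *
from scipy.spatial.transform import Rotation as R
# usage: go.py x y z yawdeg  -> row from present pose to tool-down pose with tool x heading yaw
def row(x,y,z,yaw):
    o=arm.get_obs(); w=o["tool_rot"]; R0=R.from_quat([w[1],w[2],w[3],w[0]])
    c,s=np.cos(yaw),np.sin(yaw)
    R1=R.from_matrix(np.array([[c,s,0],[s,-c,0],[0,0,-1.]]))
    return np.r_[R0.inv().apply(np.array([x,y,z])-o["tcp_pos"])*1000,(R0.inv()*R1).as_rotvec(degrees=True)]
if __name__=="__main__":
    for i in range(1,len(sys.argv),4):
        x,y,z,w=map(float,sys.argv[i:i+4]); print(np.round(row(x,y,z,np.radians(w)),1).tolist())
E
python3 go.py .69 -.15 .2 4.5  .69 -.15 .231 4.5 0.5 -.35 .231 4.5
```

```text
[577.6, -243.8, 31.4, -0.0, -0.0, 18.4]
[577.6, -243.8, 0.4, -0.0, -0.0, 18.4]
[324.8, -133.3, 0.3, -0.0, -0.0, 18.4]
```

Request:
apply_moves([
  [578, -244, 20, 0, 0, 18.4],
  [578, -244, 20, 0, 0, 18.4],
  [578, -244, 20, 0, 0, 18.4],
  [578, -244, 20, 0, 0, 18.4],
  [578, -244, 20, 0, 0, 18.4],
  [578, -244, 20, 0, 0, 18.4],
  [578, -244, 20, 0, 0, 18.4],
  [578, -244, 20, 0, 0, 18.4],
  [578, -244, 20, 0, 0, 18.4],
  [578, -244, 20, 0, 0, 18.4],
  [578, -244, 20, 0, 0, 18.4],
  [578, -244, 20, 0, 0, 18.4],
  [578, -244, 20, 0, 0, 18.4],
  [578, -244, 20, 0, 0, 18.4],
  [578, -244, 20, 0, 0, 18.4],
  [578, -244, 20, 0, 0, 18.4],
  [578, -244, 20, 0, 0, 18.4],
  [578, -244, 20, 0, 0, 18.4],
  [578, -244, 20, 0, 0, 18.4],
  [578, -244, 20, 0, 0, 18.4],
], gripper=0)

```text
t: 2.97
tcp_pos: [0.6893, -0.1523, 0.2118]
tool_rot: [0.001, 0.999, 0.037, -0.0]
force: [0.1, -0.1, -0.5]
grip_width: 0.0427
```

```bash
python3 - <<'E'
from h import *
o=arm.get_obs(); print(o["t"],o["tcp_pos"],o["tool_rot"],o["force"],o["grip_width"],o["qpos"])
snap("scene","s1.png",3,(170,130,400,300)); 
E
python3 go.py .69 -.15 .085 4.5
```

```text
2.9667 [ 0.68926184 -0.15233931  0.21175133] [ 7.63633228e-04  9.99312004e-01  3.70797774e-02 -1.61143684e-04] [ 0.11662248 -0.08074015 -0.52355384] 0.04272027913084259 [ 0.15658426  0.72530589  0.05834886  1.26143688 -0.04057748  1.15595323
 -1.27999104]
[0.8, -2.1, 126.8, 0.1, 0.0, -0.2]
```

View pics/s1.png

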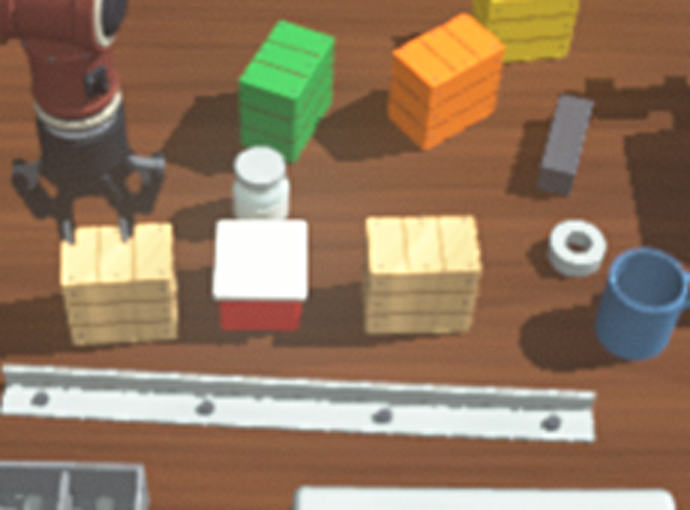

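```bash
python3 - <<'E'
from h import *
a=arm.get_image("scene")
f=lambda P:((proj(a,P)-[170,130])*3).round().tolist()
print(f([.6893,-.1523,.2118]), f([[.6893,-.1523,.085]]), f(box(.6265,-.1494,.07,*UP)),f(box(.6098,.1591,.045,*UP)))
snap("top","t1.png",3,(150,80,380,260))
E
```

```text
[[98.0, 237.0]] [[110.0, 315.0]] [[76.0, 288.0], [64.0, 225.0], [177.0, 284.0], [171.0, 221.0], [73.0, 342.0], [61.0, 280.0], [177.0, 337.0], [171.0, 276.0]] [[360.0, 279.0], [365.0, 215.0], [460.0, 276.0], [471.0, 213.0], [364.0, 332.0], [369.0, 270.0], [467.0, 329.0], [479.0, 267.0]]
```

View pics/t1.png

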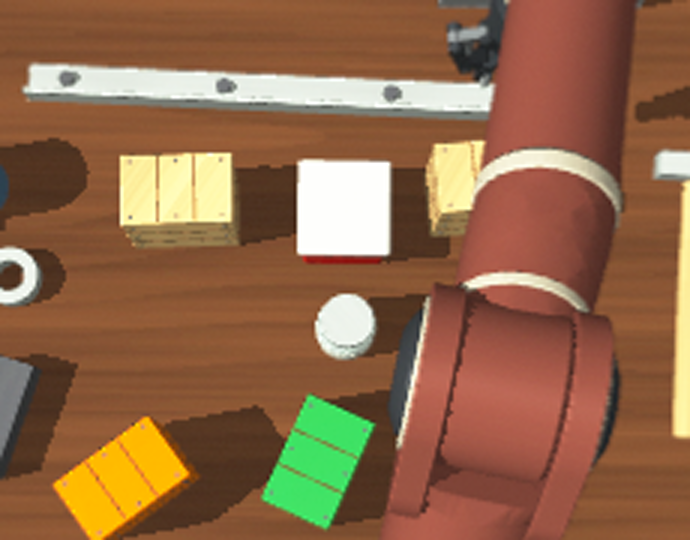

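Request:
apply_moves([
  [0, -3, 40, 0, 0, 0],
  [0, -3, 80, 0, 0, 0],
  [0, -3, 110, 0, 0, 0],
  [0, -3, 126, 0, 0, 0],
  [0, -3, 126, 0, 0, 0],
])

```text
t: 3.53
tcp_pos: [0.6862, -0.1464, 0.0801]
tool_rot: [-0.001, 0.999, 0.038, -0.005]
force: [-0.6, -0.2, -0.6]
grip_width: 0.0424
```

```bash
python3 - <<'E'
from h import *
o=arm.get_obs(); print(o["t"],o["tcp_pos"],o["force"])
a=snap("scene","s2.png",4,(170,180,330,300)); 
E
```

```text
3.5333 [ 0.68622738 -0.14643928  0.08013299] [-0.64423891 -0.24807032 -0.56659281]
```

View pics/s2.png

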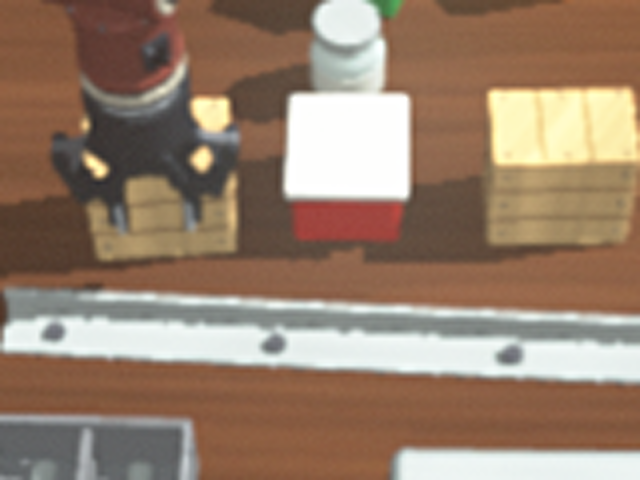

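The fingers at (118,210) and (192,208) hang behind the right crate, clear of it. Pushing now.

Request:
apply_moves([
  [-6, -3, -4, 0, 0, 0],
  [-12, -3, -4, 0, 0, 0],
  [-17, -3, -4, 0, 0, 0],
  [-22, -3, -4, 0, 0, 0],
  [-27, -3, -4, 0, 0, 0],
  [-32, -3, -4, 0, 0, 0],
  [-37, -3, -4, 0, 0, 0],
  [-42, -3, -4, 0, 0, 0],
  [-47, -3, -4, 0, 0, 0],
  [-52, -3, -4, 0, 0, 0],
  [-57, -3, -4, 0, 0, 0],
  [-62, -3, -4, 0, 0, 0],
  [-67, -3, -4, 0, 0, 0],
  [-71, -3, -4, 0, 0, 0],
  [-71, -3, -4, 0, 0, 0],
  [-71, -3, -4, 0, 0, 0],
])

```text
t: 4.92
tcp_pos: [0.6183, -0.1492, 0.0889]
tool_rot: [-0.0, 0.999, 0.039, -0.001]
force: [0.1, 0.4, -0.6]
grip_width: 0.0426
```

```bash
python3 - <<'E'
from h import *
o=arm.get_obs(); print(o["t"],o["tcp_pos"],o["force"])
a=snap("scene","s3.png",4,(170,150,360,300)); 
E
```

```text
4.9167 [ 0.6183174  -0.14918228  0.08894014] [ 0.12248135  0.40875325 -0.58591156]
```

View pics/s3.png

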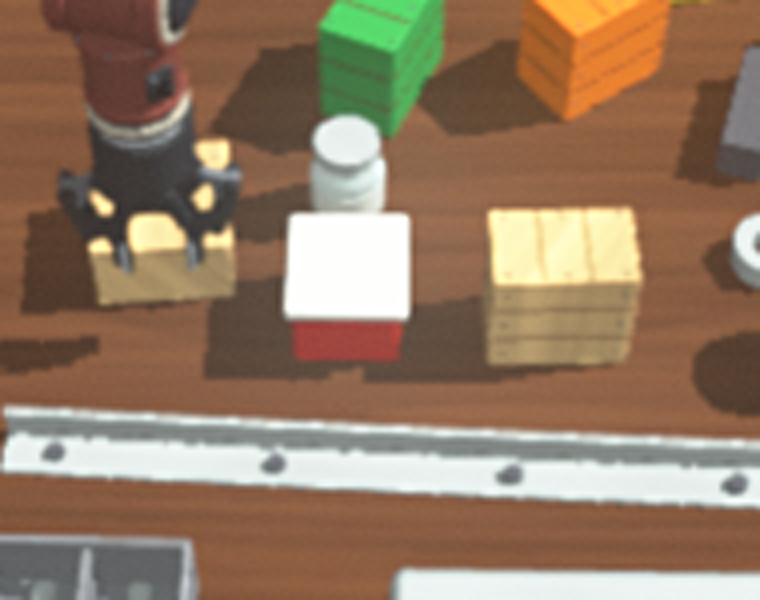

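The right crate lies at (165,280) with a bare underside, so the left one is stamped. On to it.

```bash
python3 go.py .66 -.15 .215 4.5 .68 .159 .215 2.6 .68 .159 .088 2.6
```

```text
[40.9, 4.1, -125.9, -0.0, 0.0, -0.1]
[84.8, -302.4, -125.8, -0.0, 0.0, 1.8]
[84.9, -302.4, 1.2, -0.0, 0.0, 1.8]
```

Request:
apply_moves([
  [5, 0, -40, 0, 0, 0],
  [15, 0, -80, 0, 0, 0],
  [30, 0, -115, 0, 0, 0],
  [41, -20, -126, 0, 0, 1],
  [50, -60, -126, 0, 0, 1.8],
  [58, -100, -126, 0, 0, 1.8],
  [66, -140, -126, 0, 0, 1.8],
  [74, -180, -126, 0, 0, 1.8],
  [85, -220, -126, 0, 0, 1.8],
  [85, -260, -126, 0, 0, 1.8],
  [85, -290, -126, 0, 0, 1.8],
  [85, -302, -126, 0, 0, 1.8],
  [85, -302, -126, 0, 0, 1.8],
  [85, -302, -90, 0, 0, 1.8],
  [85, -302, -50, 0, 0, 1.8],
  [85, -302, -20, 0, 0, 1.8],
  [85, -302, -1, 0, 0, 1.8],
  [85, -302, -1, 0, 0, 1.8],
])

```text
t: 6.47
tcp_pos: [0.6772, 0.1536, 0.0846]
tool_rot: [0.003, 1.0, 0.021, -0.005]
force: [-0.0, -0.3, -1.6]
grip_width: 0.0428
```

```bash
python3 - <<'E'
from h import *
o=arm.get_obs(); print(o["t"],o["tcp_pos"],o["tool_rot"],o["force"])
a=snap("scene","s4.png",4,(170,150,360,300)); 
E
```

```text
6.4667 [0.67715007 0.15364853 0.0846126 ] [ 0.00260194  0.99975695  0.02122836 -0.00535007] [-0.01245043 -0.2743124  -1.58802188]
```

View pics/s4.png

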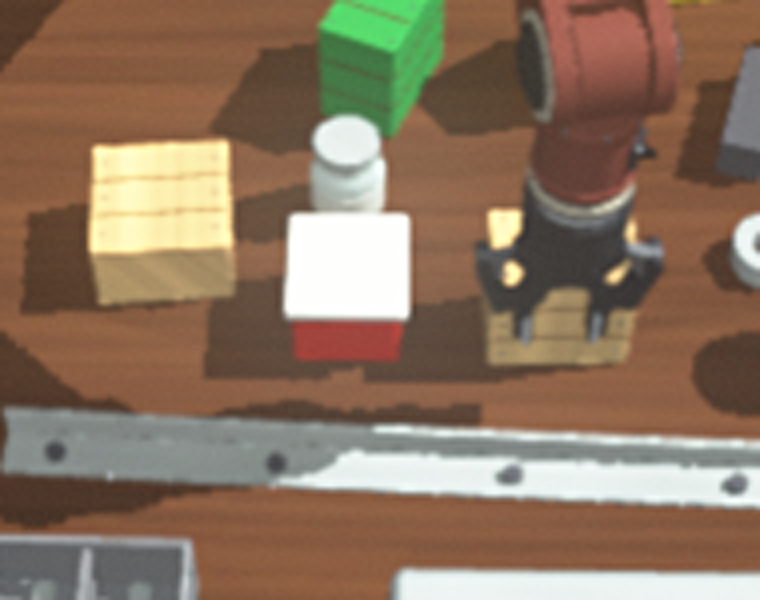

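The right crate's underside at (165,275) is bare. The fingers at (525,325) and (597,325) sit centred behind the left crate, so I'll push.

Request:
apply_moves([
  [-6, -2, -2, 0, 0, 0],
  [-12, -2, -2, 0, 0, 0],
  [-17, -2, -2, 0, 0, 0],
  [-22, -2, -2, 0, 0, 0],
  [-27, -2, -2, 0, 0, 0],
  [-32, -2, -2, 0, 0, 0],
  [-37, -2, -2, 0, 0, 0],
  [-42, -2, -2, 0, 0, 0],
  [-47, -2, -2, 0, 0, 0],
  [-52, -2, -2, 0, 0, 0],
  [-57, -2, -2, 0, 0, 0],
  [-62, -2, -2, 0, 0, 0],
  [-67, -2, -2, 0, 0, 0],
  [-73, -2, -2, 0, 0, 0],
  [-76, -2, -2, 0, 0, 0],
  [-76, -2, -2, 0, 0, 0],
  [-76, -2, -4, 0, 0, 0],
])

```text
t: 7.93
tcp_pos: [0.6034, 0.1568, 0.0937]
tool_rot: [0.0, 1.0, 0.023, -0.001]
force: [-0.2, -0.2, 0.1]
grip_width: 0.0428
```

```bash
python3 - <<'E'
from h import *
o=arm.get_obs(); print(o["t"],o["tcp_pos"],o["tool_rot"],o["force"],o["qpos"])
a=snap("scene","s5.png",4,(170,150,360,300)); 
E
python3 go.py .61 .159 .22 2.6
```

```text
7.9333 [0.60342891 0.15680944 0.09369171] [ 2.46048583e-04  9.99730075e-01  2.32096173e-02 -1.01454410e-03] [-0.21238752 -0.1873526   0.12524087] [-0.32314497  0.72615075  0.05697208  1.64896138 -0.05439076  0.77011525
 -1.76575644]
[5.8, -1.8, -125.5, 0.0, 0.0, 0.1]
```

View pics/s5.png

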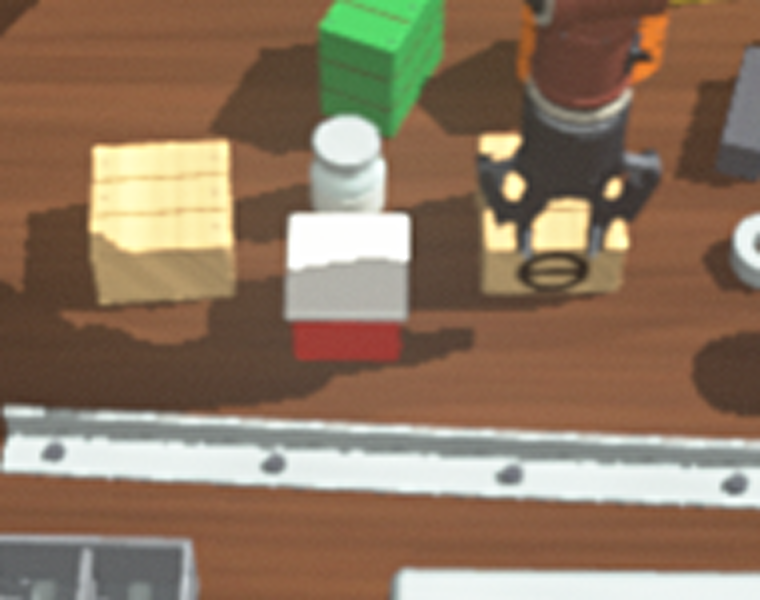

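The stamp ring shows at (553,270) on the left crate, lying properly. I'll back off, go round to its near side and measure.

```bash
python3 go.py .43 .158 .2 -2.1
```

```text
[-174.0, -9.1, -105.5, 0.0, 0.0, 4.8]
```

Request:
apply_moves([
  [0, 0, -40, 0, 0, 0],
  [0, 0, -80, 0, 0, 0],
  [-20, -3, -105, 0, 0, 2],
  [-60, -6, -106, 0, 0, 4.8],
  [-100, -9, -106, 0, 0, 4.8],
  [-140, -9, -106, 0, 0, 4.8],
  [-165, -9, -106, 0, 0, 4.8],
  [-174, -9, -106, 0, 0, 4.8],
  [-174, -9, -106, 0, 0, 4.8],
  [-174, -9, -106, 0, 0, 4.8],
])

```text
t: 8.82
tcp_pos: [0.4317, 0.1582, 0.2009]
tool_rot: [-0.0, 1.0, -0.019, 0.001]
force: [1.0, -0.0, -0.1]
grip_width: 0.0428
```

```bash
python3 - <<'E'
from h import *
o=arm.get_obs(); print(o["t"],o["tcp_pos"],o["tool_rot"],o["force"],o["qpos"])
a=snap("scene","s6.png",4,(170,150,360,300)); 
b=snap("top","t6.png",3.5,(150,80,370,250)); snap("wrist","w6.png",1.4)
E
python3 go.py .43 .158 .045 -2.1
```

```text
8.8167 [0.43169675 0.1581789  0.200928  ] [-4.10959413e-04  9.99821375e-01 -1.88444093e-02  1.39172987e-03] [ 1.03780453 -0.00203246 -0.0560708 ] [-0.46560654  0.36312538  0.09002129  1.9955112  -0.04486689  0.78191949
 -1.95815939]
[-2.5, 0.1, 155.4, -0.0, -0.1, -0.1]
```

View pics/s6.png

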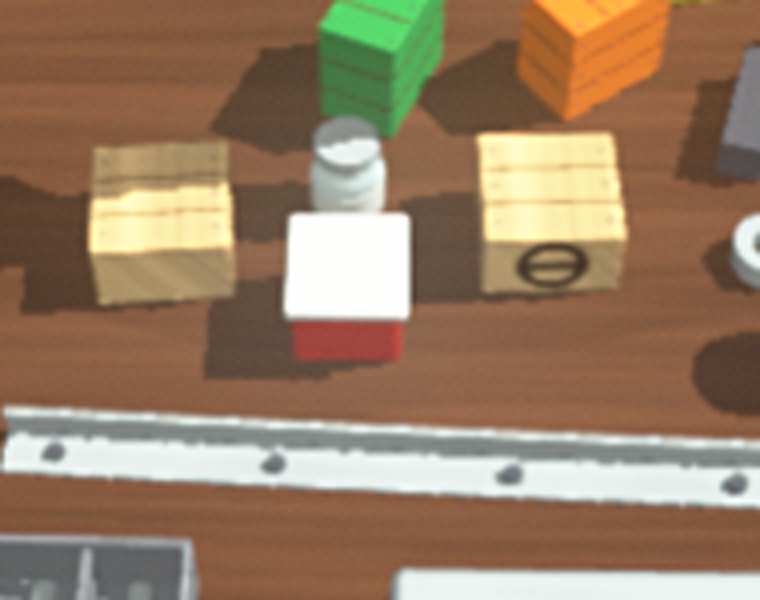

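View pics/t6.png

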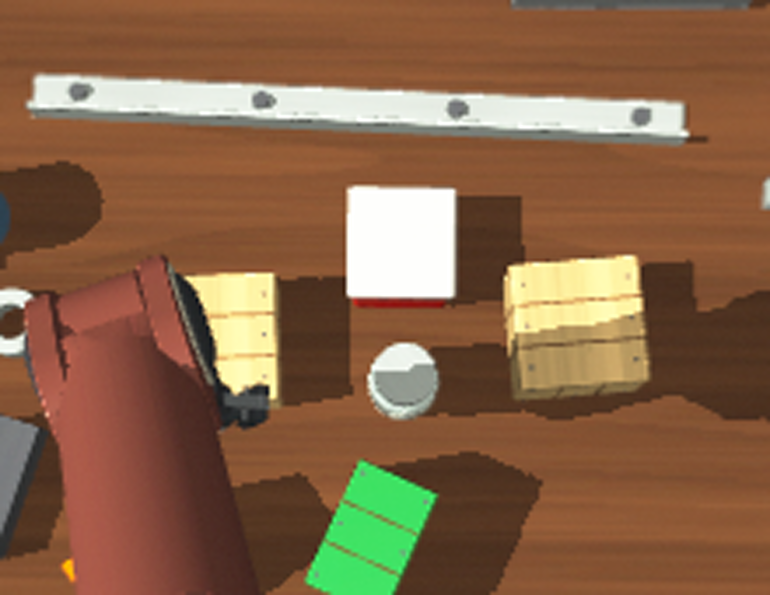

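View pics/w6.png

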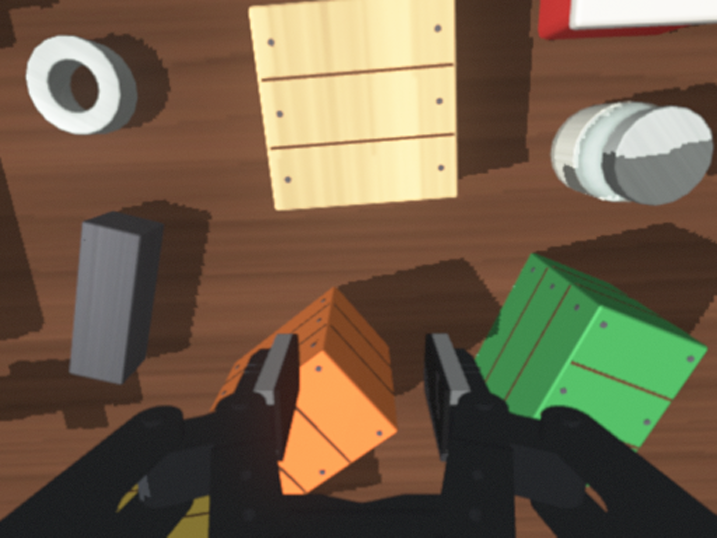

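The stamped crate's near top edge runs (276,210)–(457,196) in the wrist view, and the orange top's corner sits at (397,432) under the gripper. I'll convert those to positions.

```bash
python3 - <<'E'
from h import *
w=arm.get_image("wrist"); a=arm.get_image("scene")
W=lambda p:((p[0]+.5)/1.4-.5,(p[1]+.5)/1.4-.5)
A,B=[onz(w,W(p),.07) for p in ((276,210),(457,196))]; print(A,B,np.arctan2(-(A-B)[0],(A-B)[1]))
print("orange",[onz(w,W(p),.11).round(3) for p in ((322,350),(397,432),(333,288))], onz(w,W((333,288)),.11))
Sf=lambda p:((p[0]+.5)/4-.5+170,(p[1]+.5)/4-.5+150)
for p in ((478,134),(613,132),(483,237),(626,235)): print("scene top",onz(a,Sf(p),.07).round(3))
for p in ((483,292),(620,287)): print("scene bottom edge",onz(a,Sf(p),0).round(3))
for p in ((92,150),(226,142),(90,249),(235,247)): print("plain top",onz(a,Sf(p),.07).round(3))
E
```

```text
[0.46176654 0.20795486 0.07      ] [0.46588746 0.0992763  0.07      ] 0.037900265636865514
orange [array([0.388, 0.182, 0.11 ]), array([0.332, 0.14 , 0.11 ]), array([0.425, 0.173, 0.11 ])] [0.42500999 0.1733393  0.11      ]
scene top [0.466 0.099 0.07 ]
scene top [0.462 0.211 0.07 ]
scene top [0.574 0.101 0.07 ]
scene top [0.57  0.214 0.07 ]
scene bottom edge [0.576 0.104 0.   ]
scene bottom edge [0.569 0.217 0.   ]
plain top [ 0.488 -0.219  0.07 ]
plain top [ 0.478 -0.109  0.07 ]
plain top [ 0.591 -0.209  0.07 ]
plain top [ 0.587 -0.095  0.07 ]
```

```bash
python3 go.py .438 .156 .045 -2.1
```

```text
[6.5, 1.6, 155.1, 0.0, -0.0, -0.1]
```

Request:
apply_moves([
  [6, 2, 40, 0, 0, 0],
  [6, 2, 80, 0, 0, 0],
  [6, 2, 120, 0, 0, 0],
  [6, 2, 145, 0, 0, 0],
  [6, 2, 155, 0, 0, 0],
  [6, 2, 155, 0, 0, 0],
  [6, 2, 155, 0, 0, 0],
])

```text
t: 9.65
tcp_pos: [0.4365, 0.1556, 0.0447]
tool_rot: [0.0, 1.0, -0.019, -0.0]
force: [-0.2, -0.2, 0.2]
grip_width: 0.0428
```

```bash
python3 - <<'E'
from h import *
o=arm.get_obs(); print(o["t"],o["tcp_pos"],o["tool_rot"],o["force"],o["qpos"])
a=snap("scene","s7.png",4,(220,130,380,280)); 
E
python3 go.py .58 .152 .045 -2.1 .61 .150 .045 -2.1
```

```text
9.65 [0.43652884 0.15557552 0.04474161] [ 2.25422216e-04  9.99818573e-01 -1.90424760e-02 -3.93462278e-04] [-0.15842988 -0.18857999  0.24258033] [-0.42382382  0.63922352  0.05033223  2.13215869 -0.08219214  0.37286388
 -1.91570627]
[143.0, -1.6, 0.7, -0.0, -0.1, -0.1]
[173.1, -0.7, 0.8, -0.0, -0.1, -0.1]
```

View pics/s7.png

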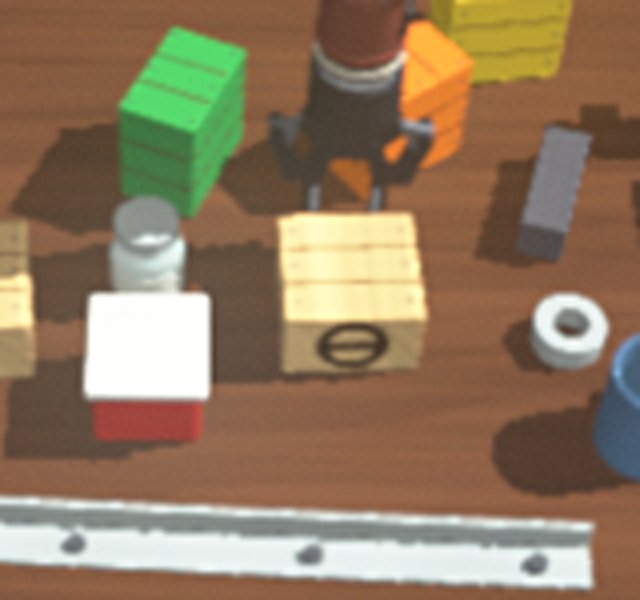

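The fingers at (313,198) and (377,198) are centred behind the stamped crate. I'll push it along the rail's normal.

Request:
apply_moves([
  [8, 0, 0, 0, 0, 0],
  [14, 0, 0, 0, 0, 0],
  [20, 0, 0, 0, 0, 0],
  [26, 0, 0, 0, 0, 0],
  [32, 0, 0, 0, 0, 0],
  [38, 0, 0, 0, 0, 0],
  [44, 0, 0, 0, 0, 0],
  [50, 0, 0, 0, 0, 0],
  [57, 0, 0, 0, 0, 0],
  [64, 0, 0, 0, 0, 0],
  [71, 0, 0, 0, 0, 0],
  [78, 0, 0, 0, 0, 0],
  [85, 0, 0, 0, 0, 0],
  [92, 0, 0, 0, 0, 0],
  [99, 0, 0, 0, 0, 0],
  [106, 0, 0, 0, 0, 0],
  [113, 0, 0, 0, 0, 0],
  [120, 0, 0, 0, 0, 0],
  [126, 0, 0, 0, 0, 0],
  [130, 0, 0, 0, 0, 0],
])

```text
t: 11.37
tcp_pos: [0.5672, 0.1507, 0.0453]
tool_rot: [-0.0, 1.0, -0.019, 0.001]
force: [-2.1, 0.5, 1.3]
grip_width: 0.0428
```

```bash
python3 - <<'E'
from h import *
o=arm.get_obs(); print(o["t"],o["tcp_pos"],o["tool_rot"],o["force"])
a=snap("scene","s8.png",4,(220,150,380,300)); 
E
```

```text
11.3667 [0.56724431 0.15068105 0.04527664] [-5.30125795e-05  9.99820960e-01 -1.89112189e-02  6.41711741e-04] [-2.050766    0.49446858  1.27494213]
```

View pics/s8.png

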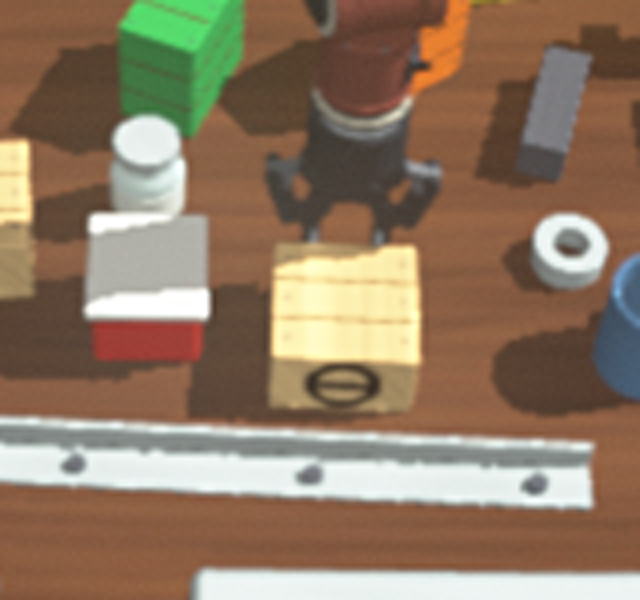

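The crate is square to the rail, with about 40 mm left at (345,415)→(345,445).

Request:
apply_moves([
  [5, 0, 0, 0, 0, 0],
  [10, 0, 0, 0, 0, 0],
  [14, 0, 0, 0, 0, 0],
  [18, 0, 0, 0, 0, 0],
  [22, 0, 0, 0, 0, 0],
  [26, 0, 0, 0, 0, 0],
  [30, 0, 0, 0, 0, 0],
  [33, 0, 0, 0, 0, 0],
  [36, 0, 0, 0, 0, 0],
  [38, 0, 0, 0, 0, 0],
])

```text
t: 12.25
tcp_pos: [0.6043, 0.1494, 0.0453]
tool_rot: [-0.0, 1.0, -0.019, 0.0]
force: [-2.5, -0.7, 0.5]
grip_width: 0.0432
```

Request:
apply_moves([
  [1, 0, 0, 0, 0, 0],
  [2, 0, 0, 0, 0, 0],
  [3, 0, 0, 0, 0, 0],
])

```text
t: 12.5
tcp_pos: [0.6067, 0.1493, 0.0453]
tool_rot: [0.0, 1.0, -0.019, -0.0]
force: [-2.4, 0.3, 0.6]
grip_width: 0.0427
```

Request:
apply_moves([
  [1, 0, 0, 0, 0, 0],
  [2, 0, 0, 0, 0, 0],
  [2, 0, 0, 0, 0, 0],
])

```text
t: 12.75
tcp_pos: [0.6075, 0.1493, 0.0454]
tool_rot: [0.0, 1.0, -0.019, -0.002]
force: [-6.0, 0.3, 2.3]
grip_width: 0.0424
```

Request:
apply_moves([
  [1, 0, 0, 0, 0, 0],
  [2, 0, 0, 0, 0, 0],
  [2, 0, 0, 0, 0, 0],
  [2, 0, 0, 0, 0, 0],
])

```text
t: 13.08
tcp_pos: [0.6074, 0.1493, 0.0453]
tool_rot: [0.0, 1.0, -0.019, -0.004]
force: [-8.7, -0.5, 5.6]
grip_width: 0.0433
```

```bash
python3 - <<'E'
from h import *
o=arm.get_obs(); print(o["t"],o["tcp_pos"],o["force"])
a=snap("scene","s9.png",4,(220,170,380,300)); b=snap("top","t9.png",4,(150,80,320,230))
E
```

```text
13.0833 [0.60739602 0.14932399 0.04532595] [-8.6716437  -0.5133009   5.62045509]
```

View pics/s9.png

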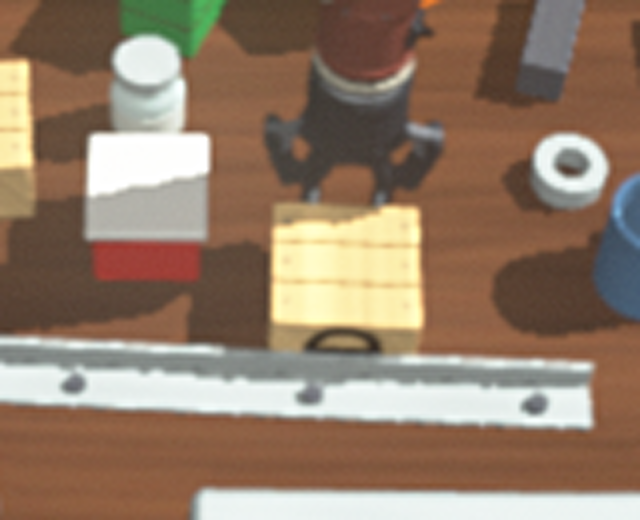

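View pics/t9.png

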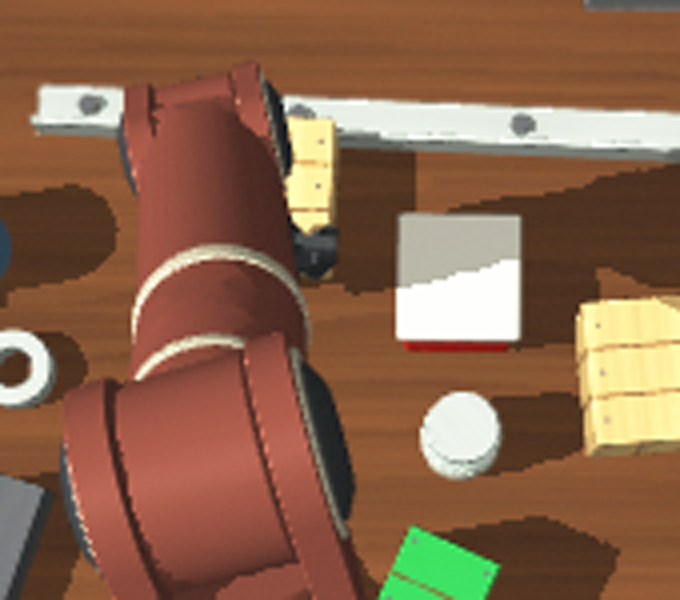

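The TCP has stalled at 0.6075 with the force rising, so the crate is seated. One more slight press, then retreat.

Request:
apply_moves([
  [2, 0, 0, 0, 0, 0],
  [3, 0, 0, 0, 0, 0],
  [3, 0, 0, 0, 0, 0],
  [0, 0, 0, 0, 0, 0],
  [-8, 0, 0, 0, 0, 0],
  [-20, 0, 0, 0, 0, 0],
  [-40, 0, 0, 0, 0, 0],
  [-60, 0, -20, 0, 0, 0],
  [-70, 0, -60, 0, 0, 0],
  [-80, 0, -100, 0, 0, 0],
  [-100, 0, -130, 0, 0, 0],
  [-130, 0, -140, 0, 0, 0],
  [-160, 0, -140, 0, 0, 0],
  [-160, 0, -140, 0, 0, 0],
])

```text
t: 14.35
tcp_pos: [0.4464, 0.1556, 0.1865]
tool_rot: [-0.001, 1.0, -0.017, -0.001]
force: [-1.3, -0.3, -0.4]
grip_width: 0.0429
```

```bash
python3 - <<'E'
from h import *
o=arm.get_obs(); print(o["t"],o["tcp_pos"],o["force"])
a=snap("scene","s10.png",3,(170,130,400,300)); b=snap("top","t10.png",4,(150,80,340,230));
cv2.imwrite("pics/s10c.png",cv2.resize(a["color"][210:270,270:350,::-1],None,fx=9,fy=9,interpolation=cv2.INTER_CUBIC))
cv2.imwrite("pics/t10c.png",cv2.resize(b["color"][95:155,180:260,::-1],None,fx=9,fy=9,interpolation=cv2.INTER_CUBIC))
E
```

```text
14.35 [0.44635511 0.15562456 0.18650807] [-1.28628787 -0.27934244 -0.44736256]
```

View pics/s10.png

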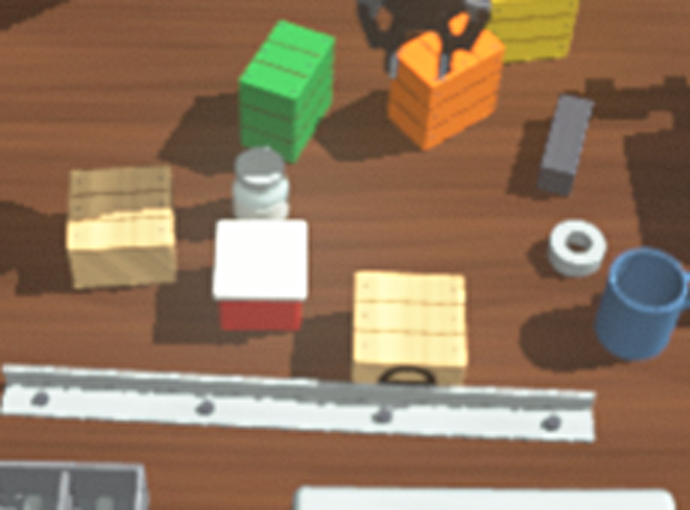

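View pics/t10c.png

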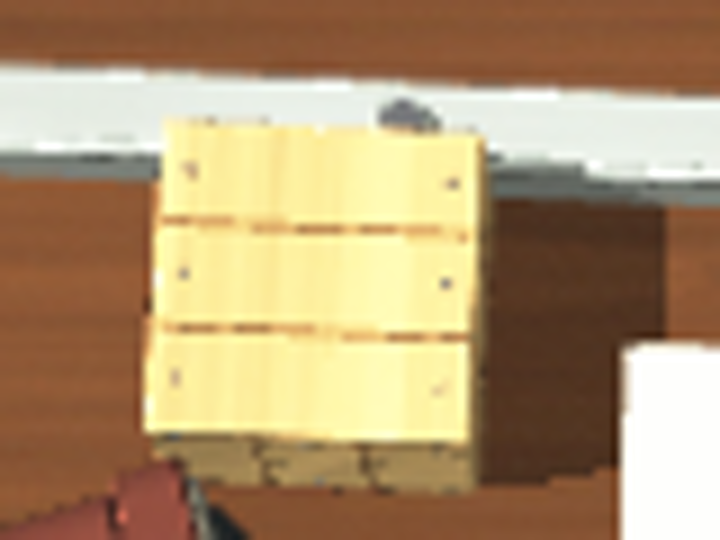

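View pics/s10c.png

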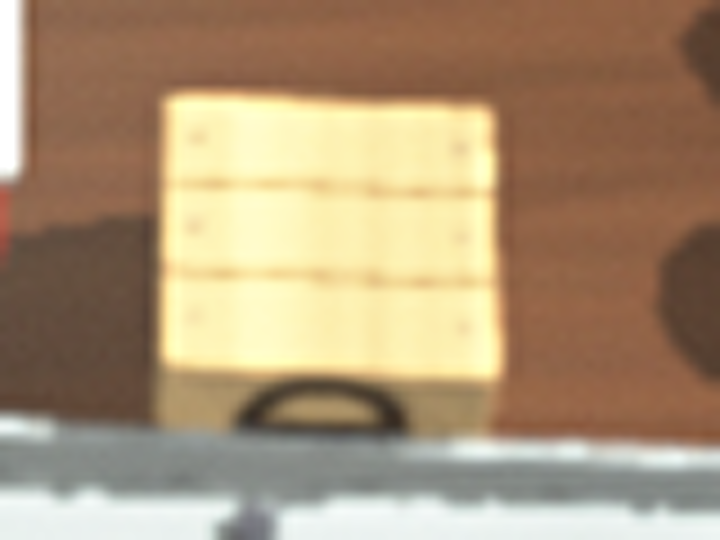

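```bash
python3 - <<'E'
from h import *
a=arm.get_image("scene"); b=arm.get_image("top"); a0,b0=np.load("calib.npy",allow_pickle=True)
c=lambda o:(lambda p:((p[0]+.5)/9-.5+o[0],(p[1]+.5)/9-.5+o[1]))
T,S=c((180,95)),c((270,210))
A,B,C,D=[onz(b,T(p),.07) for p in ((165,120),(485,136),(472,441),(146,433))]
print("top far",A.round(4),B.round(4),"near",D.round(4),C.round(4),"yaw",np.arctan2(-(A-B)[0],(A-B)[1]))
for p in ((160,368),(502,381),(163,92),(495,104)): print("scene",onz(a,S(p),.07).round(4))
A,B=onz(a,S((160,368)),.07),onz(a,S((502,381)),.07); print(np.arctan2(-(B-A)[0],(B-A)[1]))
# rail edge at .03 top view: left (0,155)?, right (720,195)
for p in ((0,155),(155,163),(490,180),(720,190)): print("rail t",onz(b,T(p),.03).round(4))
for p in ((0,415),(720,462)): print("rail s",onz(a,S(p),.03).round(4))
for n in ("tub","jar","collar","mug","hammer","offcut"):
    r=arm.look_for("top",n)
    print(n,[np.round(q["at"]).tolist() for q in r[:1]])
E
```

```text
top far [0.7295 0.1988 0.07  ] [0.725  0.0895 0.07  ] near [0.6197 0.2022 0.07  ] [0.6179 0.0923 0.07  ] yaw -0.04169556620515398
scene [0.73   0.0885 0.07  ]
scene [0.7335 0.2006 0.07  ]
scene [0.617  0.0915 0.07  ]
scene [0.6204 0.2059 0.07  ]
-0.031401884897050314
rail t [0.7304 0.2622 0.03  ]
rail t [0.7281 0.2077 0.03  ]
rail t [0.7231 0.0897 0.03  ]
rail t [0.7201 0.0086 0.03  ]
rail s [0.7236 0.0364 0.03  ]
rail s [0.7389 0.2776 0.03  ]
tub [[264.0, 151.0]]
jar [[268.0, 187.0]]
collar [[153.0, 170.0]]
mug [[132.0, 140.0]]
hammer [[382.0, 170.0]]
offcut [[147.0, 217.0]]
```

```bash
python3 -c "
from rig import arm
print(arm.job_done(), arm.get_obs()['force'])"
```

```text
the job is handed in; nothing more can be done
the job is handed in; nothing more can be done
```

The job is done and handed in at about 14.5 s. Both crates were tipped over towards the robot by pushing with the half-open fingers, right one first. The left one showed the stamp, so I pushed it from its near side along the rail's normal until it seated.

**Stamped crate:**
- In the top view its underside edge is within about 2 mm of the rail face.
- In the same view its yaw is -0.042 rad, against about -0.036 for the rail.
- The scene view gave -0.031 rad for the crate. It also put positions a few millimetres farther from the robot, for the crate and the rail alike.
- It lies roughly 0.12 m left of the rail's middle.

**Plain crate:** its bare underside is visible. It moved about 50 mm from its start and lies about 0.13 m short of the rail.

**Other things on the bench:** the tub, jar and hammer are within a pixel or so of where they were. The collar and offcut detections differ by about 4 pixels (12–15 mm); the arm never came near either, so I take this as detector noise. The mug had no top-view reading at the start to compare with; it looks unmoved in the scene view.

The arm hangs clear of everything, with the tip 0.19 m up. The highest force I saw was about 10 N, read at the ends of the moves, so a brief higher peak could have gone unseen.

My first automatic silhouette fit failed because the bench has a similar hue to the crates, so I used picked corner pixels instead.

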